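Clip the long repair ticket onto the counter clipboard

ROBOT

A 6-joint arm with a two-finger parallel gripper is mounted at the origin on a cart in front of the work surface, level with it; the furniture and walls round the work are solid. World frame = base frame: x ahead of the robot, y to its left, z up, the work surface at z = 0. Lengths are in mm, angles in rad, forces in N, time in s.
With the tool pointing down it reaches from about 350 to 975 mm from the base axis. Payload 7.1 kg.
Tool frame: the origin (TCP) lies between the finger pads; the fingertips stand 19 mm ahead of it and the grasp point (between the pads) is the TCP; y points along the fingers, z is the direction in which the jaws open and shut, and the axes are right-handed (so a half turn about y gives the same grasp; the last joint's range is limited). The gripper opens to 88 mm and grips with 3 to 60 N. Pads are 20 mm wide; open, the fingers measure 115 mm over their backs; the gripper's body (75 mm by 178 mm) begins 61 mm behind the grasp point.
Start: joints at [1.234, 0.423, 1.63, -0, 1.089, -0.019], TCP at [195.267, 593.697, 241.675] pointing down, gripper open.
Joint ranges: [-3, 3], [-0.9, 2.11], [0.09, 2.58], [-1.31, 4.45], [0.11, 2.69], [-2.54, 2.54]. Speed limits (rad/s): [2.39, 2.39, 3.01, 3.14, 3.14, 3.14].

INTERFACE

Orientations are given as a rotation vector (axis times angle).
In Python, from workcell import ctrl gives the robot as it stands.
- The arm moves only by the tool servo_tool, never from a script. Its argument "moves" is text: rows parted by semicolons, each of 6 numbers parted by spaces: the shift along the world's x, y, z in m, then the turn, a rotation vector about the world's x, y, z in degrees. A call has 1 to 8 rows; each row is the pose to reach, as a shift and turn from the pose commanded when the call began; what a row does not reach only later rows make up. A row lasts 1/8 s, in which the tool goes at most 62.5 mm and 10.7 degrees, less where a joint would pass 70% of its speed; a pose out of reach is approached as far as the arm can. A call with a gripper value outside its range is refused whole. "hand" is the closure in counts, from 0 (fully open) to 255 (shut), set as the call begins (left out, the last holds). The fingers move at their own pace and stop on an object; the grip force is fixed at half the most. Time passes only in rows, so rows that repeat a pose let the fingers close. It gives the time, the measured TCP pose, the force and the opening at its end, in the units of the state.
- ctrl.get_obs(): the state, without advancing time (a new reading comes with each control period).
- ctrl.get_image(name): name is "side" or "top" or "wrist"; returns a dict with "pixels" (480x640x3 uint8, red, green, blue), "depth" (480x640 float32, mm along the optical axis (not along the pixel's ray), 0 where there is no reading), "vertical_fov" (degrees; the focal length in pixels is half the picture's height over the tangent of half this angle, whatever the lens; pixels are square), "cx", "cy" (the principal point, pixels), "xyz" and "attitude" of the camera in the world; the wrist camera has in their place "T_tool_cam" (4x4, takes a point from camera to tool coordinates, whose origin is the TCP and whose axes are the tool frame's). Camera axes: x right, y up, looking along -z (the intrinsics and any distortion apply to the point x, -y, -z); pixel columns grow to the right and rows downward; lengths in mm; the calibration is good to about 2 mm. The wrist camera is an equidistant fisheye: a pixel r from the principal point sees the ray r / f radians off the axis. A picture is of the moment at which its call begins: read the wrist's pose just before it.
- ctrl.close_job(): hands the job in, once; it reports no verdict.
The state is a dict: "t": time; "qpos": joint angles; "qvel": joint speeds; "joint_torque": joint torques, N m; "ee_pos": TCP position; "orientation": TCP orientation; "ft_force": force on the tool from outside, world axes, zero at the start; "moment": the same for the moment, N m; "width": finger opening in mm.
Only numpy, scipy, OpenCV 4.12 (cv2) and the standard library are available. Lean on these libraries where they do the work, as an engineer would, in place of code of your own. Each camera call takes 0.05 s, during which the arm holds its last target.

TASK

Two stiff repair tickets with upright wooden grips lie on the counter. Take the longer one by its grip and slide it, front edge first, straight and centred under the sprung metal clip of the clipboard, letting the ticket's own edge lift the clip, until its front edge is about 20 mm past the clip's mouth, flat on the board; then let go. Do not touch the clipboard or its clip with the gripper, and leave the short ticket where it lies.

Things in the scene. Friction and masses are not known exactly. Their poses are not given: they have to be found in the camera images.
- long_ticket: Long ticket: stiff plywood plate 130x56x6 mm (x,y,z), paper face in front, upright wooden grip near its tail. Origin: centre of the underside; +x to its front edge (65 mm ahead), z up. Grip: 36 long (x), 16 wide (y), centred at x=-35, from 6 to 44 mm above the underside, 24 mm wide foot up to 9 mm. About 90 g. Starts flat on the counter left or right of the clipboard, front away from the robot.
- short_ticket: Short ticket, made alike but only 80 mm long (x) x 56 x 6 mm, grip centred 10 mm behind its origin. Origin: centre of the underside. Lies on the counter on the other side of the clipboard and must stay there.
- clipboard: Fixed dark wooden board 230x130 mm (x,y), top face 10 mm above the counter. Origin: centre of its underside, at counter level; +x along the board to the clip end (away from the robot), z up. Clip mouth (line where it presses): x=+50; fixed stop behind it: x=+84. A ticket 20 mm past the mouth has its origin at x=+5, y=0, z=+10 mm here, x axes parallel.
- clip (a joint): Angle (rad) of the sprung steel clip on the board, 90 mm wide: 0 shut, 0.11 with a ticket under it. Shut, its mouth is 1.5 mm over the board; its lip slopes up from there toward the robot to about 13 mm over the board at board x=+24, so an edge pushed along the board wedges it open (2 to 12 N; about 2 N press at the mouth). Highest point about 30 mm over the counter.
Not all that is in view belongs to the job. Leave any red look-alike of the long_ticket alone.

How it is judged (in metres and radians):
At the end, for the whole second after the job is handed in: The long ticket lies flat and at rest on the board (height within 6 mm, tilt under 0.1 rad) with the clip lifted to 0.06-0.2 rad on it, its front edge 8 to 34 mm past the clip's mouth, within 15 mm sideways of the board's centre line and 0.2 rad of its direction (x of long_ticket in the frame of clipboard between -0.007 and 0.022 m and y of long_ticket in the frame of clipboard between -0.015 and 0.015 m and z of long_ticket in the frame of clipboard between 0.006 and 0.016 m and angle between the x axis of long_ticket and the x axis of clipboard, either way round below 0.2 rad and angle between long_ticket's own z axis and vertical below 0.1 rad and value of joint clip between 0.06 and 0.2 rad and linear speed of long_ticket below 0.02 m/s); the robot touches nothing.
It fails at once if the gripper presses on the clipboard or its clip with more than 3 N (contact force between any of the fingers, the arm and clipboard above 3 N).
It fails at once if the short ticket is moved more than 20 mm (distance of short_ticket from where it was at the start of the episode above 0.02 m).
It also fails if it takes over 34 s, if anything falls off the work surface, if the arm or the gripper's body presses on something with over 40 N, if the wrist force passes 120 N, or if a joint passes its speed limit or range.

## Working session

There is one attempt and no reset: what is moved stays moved. The work goes in short steps, Python scripts to look and compute and a tool call to move; the robot and the scene stay as the last step left them, time stands still between calls to the robot, and variables do not carry over. Pictures are saved under pics/ and viewed, and the job is handed in when it is done.

Besides the shell and the picture viewer there is one more tool, called after ">>>" as a command line: name --argument value ..., lists and objects as JSON in quotes. servo_tool: Moves the arm, as the interface text tells. Its arguments: {"type":"object","properties":{"moves":{"type":"string"},"hand":{"type":"number"}},"required":["moves"]}

```bash
mkdir -p pics
cat > h.py <<'E'
import numpy as np, cv2
from workcell import ctrl
from scipy.spatial.transform import Rotation as R
def snap(n,f):
    d=ctrl.get_image(n); cv2.imwrite('pics/'+f,cv2.cvtColor(d['pixels'],cv2.COLOR_RGB2BGR)); return d
E
python3 - <<'E'
from h import *
o=ctrl.get_obs(); print(o)
for n in('top','side'):
    d=snap(n,n+'0.png'); np.save(n+'0.npy',d,allow_pickle=True)
    print({k:v for k,v in d.items() if k not in('pixels','depth')})
E
ls
```

```text
{'t': 0.0, 'qpos': array([ 1.23397032e+00,  4.23808696e-01,  1.63069039e+00,  1.36875356e-05,
        1.08858696e+00, -1.89954899e-02]), 'qvel': array([-0.00100692,  0.00063463, -0.00048774, -0.00032935,  0.00025602,
        0.00023261]), 'joint_torque': array([-9.60303842e-04, -5.44608700e+01, -2.73681074e+01,  6.43412699e-02,
        2.25659413e-02, -1.00455575e-04]), 'ee_pos': array([195.1127275 , 593.21220903, 240.92158808]), 'orientation': array([-1.55783558,  0.24970651, -0.24927103]), 'ft_force': array([-0.70240475,  0.18922367,  0.013944  ]), 'moment': array([-0.03289068, -0.0055673 ,  0.00351211]), 'width': 87.94016901784126}
{'vertical_fov': 49.252406528677334, 'cx': 322.67694521772086, 'cy': 235.8946348570926, 'xyz': array([ 451.87307424,    8.94375294, 1186.96585163]), 'attitude': array([ 0.06078906, -0.07783219, -1.54131219])}
{'vertical_fov': 52.606839382788934, 'cx': 324.9719219529081, 'cy': 243.73527733624627, 'xyz': array([ 142.2465482 , -628.40664872,  600.69737629]), 'attitude': array([ 0.90533997, -0.27430953, -0.5292115 ])}
h.py
pics
side0.npy
top0.npy
```

View pics/top0.png

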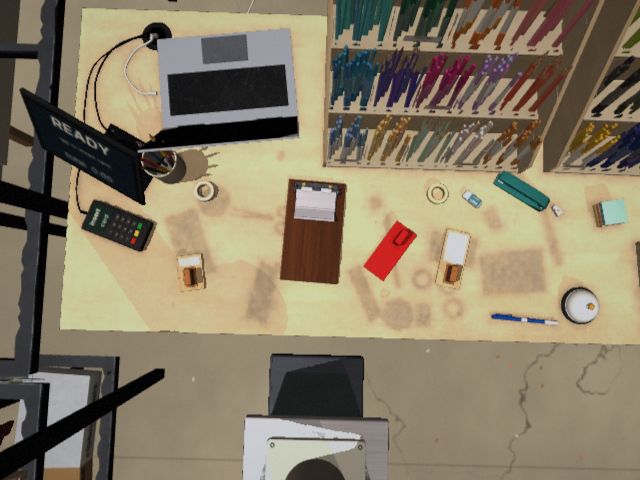

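View pics/side0.png

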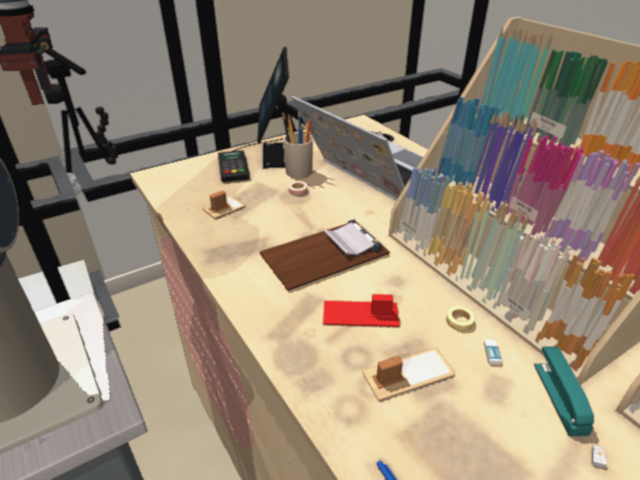

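The top view shows the long ticket at about (453,258) px with its grip at (453,273). The short ticket is at (190,270), the board centre at (314,232) with the clip at its top end, and the red look-alike at (390,250). Next I measure them.

```bash
cat >> h.py <<'E'
def cam(d):
    f=240/np.tan(np.radians(d['vertical_fov'])/2)
    return f,R.from_rotvec(d['attitude']).as_matrix(),np.array(d['xyz'])
def ray(d,uv,z):
    f,M,c=cam(d); uv=np.atleast_2d(uv).astype(float)
    v=np.c_[(uv[:,0]-d['cx'])/f,-(uv[:,1]-d['cy'])/f,-np.ones(len(uv))]@M.T
    return c+v*((z-c[2])/v[:,2])[:,None]
def cloud(d):
    f,M,c=cam(d); v,u=np.mgrid[0:480,0:640]; D=d['depth']
    P=np.stack([(u-d['cx'])/f*D,-(v-d['cy'])/f*D,-D],-1)
    return P@M.T+c
def rect(pts):
    (c,s,a)=cv2.minAreaRect(pts[:,:2].astype(np.float32)); return np.round(c,1),np.round(s,1),round(a,2)
E
python3 - <<'E'
from h import *
for n in('top','side'):
    d=np.load(n+'0.npy',allow_pickle=True).item()
    P=cloud(d); rgb=d['pixels'];hsv=cv2.cvtColor(rgb,cv2.COLOR_RGB2HSV)
    ok=d['depth']>0
    t=ok&(P[...,0]>300)&(P[...,0]<650)&(abs(P[...,1])<400)
    print(n,'counter z',np.median(P[t][:,2]))
    z=P[...,2]
    m=(t&(z>3)&(z<60)).astype(np.uint8)
    k,l,s,c=cv2.connectedComponentsWithStats(m)
    for i in range(1,k):
        if s[i,4]>150:
            q=P[l==i]; print(s[i],rect(q),'z',np.percentile(q[:,2],[5,50,95]).round(1),'rgb',np.median(rgb[l==i],0))
            h=q[q[:,2]>np.percentile(q[:,2],99)-6]; print('   top',h.mean(0).round(1),rect(h))
    # colour-based: board
    print('gray',)
d=np.load('top0.npy',allow_pickle=True).item()
im=cv2.cvtColor(d['pixels'],cv2.COLOR_RGB2BGR)[170:300,260:490]
cv2.imwrite('pics/crop.png',cv2.resize(im,None,fx=3.4,fy=3.4,interpolation=cv2.INTER_CUBIC))
E
```

```text
top counter z 0.48183588291738033
[ 280  194   65   92 5027] (array([551.1,  23. ]), array([137.2, 204.3]), 86.88) z [ 6.5 10.7 22.6] rgb [87. 47. 28.]
   top [616.   16.4  24.4] (array([621.6,  17.9]), array([89.3, 59.5]), 87.33)
[142 219  11  27 160] (array([553.5, 390.9]), array([18. , 58.5]), 89.78) z [ 7.6 16.4 20.8] rgb [29.  27.5 25. ]
   top [560.1 393.8  18.2] (array([555.2, 391. ]), array([54. , 17.4]), 0.11)
[ 363  220   52   61 1329] (array([ 531.5, -154.5]), array([ 65.9, 133.3]), 54.84) z [ 3.7  6.7 43.4] rgb [203.  34.  32.]
   top [ 557.7 -174.    44.1] (array([ 557.8, -174.4]), array([15.5, 35.2]), 55.92)
[ 433  228   38   62 1356] (array([ 514.8, -297.3]), array([ 62.8, 134.3]), 77.88) z [ 3.8  7.  43.7] rgb [206.  184.5 131.5]
   top [ 480.4 -289.6   44.4] (array([ 480.6, -290. ]), array([16.3, 35.3]), 75.3)
[175 253  31  41 854] (array([466.5, 291.8]), array([87.4, 59.5]), 10.11) z [ 3.8  7.1 44.3] rgb [191.  159.5 112. ]
   top [457.7 290.8  44.1] (array([457.7, 290.8]), array([35.3, 16.5]), 6.34)
gray
side counter z -0.21811084635999123
[227 170  22  12 152] (ar
[... 681 characters left out ...]
47.]
   top [ 553.3 -176.4   42.9] (array([ 553.8, -176.1]), array([15.9, 36.1]), 58.5)
[446 310  20  20 180] (array([ 643.1, -260.4]), array([13.8, 39.6]), 0.03) z [ 4.3 12.5 16.2] rgb [210.  188.5 132. ]
   top [ 642.8 -261.3   14.4] (array([ 643.3, -260.4]), array([13.3, 39.6]), 0.03)
[484 344  17  21 213] (array([ 645.5, -343.8]), array([35.7, 19.1]), 53.31) z [ 4.5 11.7 13.9] rgb [160. 170. 175.]
   top [ 641.4 -346.4   12. ] (array([ 645.5, -343.9]), array([35.7, 19.1]), 52.92)
[ 362  348   93   53 2686] (array([ 511.8, -298.3]), array([ 57.8, 131. ]), 78.13) z [ 4.3  6.7 43.2] rgb [235. 204. 153.]
   top [ 475.8 -292.3   43.2] (array([ 477.2, -291.2]), array([16.5, 35.5]), 78.37)
gray
```

View pics/crop.png

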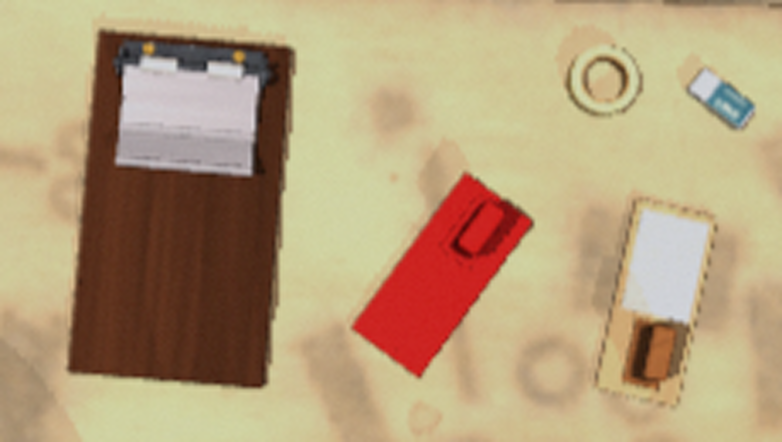

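Run:
```python
from h import *
def fit(q): 
    (c,s,a)=cv2.minAreaRect(q[:,:2].astype(np.float32)); b=cv2.boxPoints((c,s,a))
    e=b[1]-b[0]; f=b[2]-b[1]; L=e if np.hypot(*e)>np.hypot(*f) else f
    if L[0]<0:L=-L
    return np.round(c,1),np.round(s,1),'yaw',np.degrees(np.arctan2(L[1],L[0])).round(2)
for n in('top','side'):
    d=np.load(n+'0.npy',allow_pickle=True).item()
    P=cloud(d); z=P[...,2]; ok=d['depth']>0
    S=dict(board=((440,700),(-70,110),(5,14)),long=((430,600),(-350,-240),(3,10)),short=((400,530),(240,340),(3,10)))
    for k,(X,Y,Z) in S.items():
        m=ok&(P[...,0]>X[0])&(P[...,0]<X[1])&(P[...,1]>Y[0])&(P[...,1]<Y[1])&(z>Z[0])&(z<Z[1])
        m=m.astype(np.uint8); kk,l,s,c=cv2.connectedComponentsWithStats(m); i=1+np.argmax(s[1:,4])
        v,u=np.where(l==i); q=P[l==i]
        print(n,k,fit(q), 'ray',fit(ray(d,np.c_[u,v],10 if k=='board' else 6)))
        if k=='board':
            cc,hs=None,None
    # grip top
    for k,(X,Y) in dict(long=((430,530),(-330,-250)),short=((420,500),(250,330))).items():
        m=ok&(P[...,0]>X[0])&(P[...,0]<X[1])&(P[...,1]>Y[0])&(P[...,1]<Y[1])&(z>38)
        v,u=np.where(m); print(n,k,'grip',P[m].mean(0).round(1),fit(ray(d,np.c_[u,v],44)))
    # clip
    m=ok&(P[...,0]>560)&(P[...,0]<720)&(P[...,1]>-60)&(P[...,1]<90)&(z>14)&(z<45)
    print(n,'clip',fit(P[m]),P[m].min(0).round(1),P[m].max(0).round(1))
```

```text
top board (array([569. ,  22.2]), array([132.4, 230.6]), 'yaw', np.float32(-3.27)) ray (array([568.6,  22.1]), array([132. , 229.7]), 'yaw', np.float32(-3.23))
top long (array([ 514.8, -297.3]), array([ 62.8, 134.3]), 'yaw', np.float32(-12.12)) ray (array([ 514.6, -297. ]), array([ 62.7, 134. ]), 'yaw', np.float32(-11.97))
top short (array([466.5, 291.8]), array([87.4, 59.5]), 'yaw', np.float32(10.11)) ray (array([466.6, 291.3]), array([87.4, 59.6]), 'yaw', np.float32(10.31))
top long grip [ 480.6 -289.8   43.9] (array([ 480.6, -289.7]), array([16.7, 35.6]), 'yaw', np.float32(-12.63))
top short grip [457.6 290.5  43.5] (array([457.7, 289.8]), array([34.8, 17.3]), 'yaw', np.float32(2.94))
top clip (array([640.5,  18.4]), array([127. , 160.2]), 'yaw', np.float32(-0.94)) [561.  -46.4  14. ] [719.5  83.   44.6]
side board (array([564.9,  21.1]), array([133.4, 230.9]), 'yaw', np.float32(-3.56)) ray (array([563.7,  18.2]), array([134.4, 231.1]), 'yaw', np.float32(-3.26))
side long (array([ 511.8, -298.3]), array([ 57.8, 131. ]), 'yaw', np.float32(-11.87)) ray (array([ 510.7, -299.1]), array([ 57.9, 130.7]), 'yaw', np.float32(-11.77))
side short (array([463.6, 291.7]), array([80. , 59.1]), 'yaw', np.float32(10.17)) ray (array([463.1, 289.7]), array([81.8, 61.2]), 'yaw', np.float32(8.97))
side long grip [ 475.7 -292.5   43. ] (array([ 474.8, -293.2]), array([18.9, 37.9]), 'yaw', np.float32(-10.55))
side short grip [452.9 288.2  42.7] (array([452.2, 285.8]), array([37.9, 23. ]), 'yaw', np.float32(10.0))
side clip (array([657.4,  12.8]), array([106.5, 153.3]), 'yaw', np.float32(-13.14)) [585.4 -56.5  14.1] [720.   67.   44.2]
```

Run:
```python
from h import *
o=ctrl.get_obs(); M=R.from_rotvec(o['orientation']).as_matrix(); print(M.round(3)); print(o['t'])
z=M[:,2]; a=np.degrees(np.arctan2(z[1],z[0])); print('jaw axis az',a)
for yaw in(-12,-3.3): print(((yaw+90-a+90)%180-90))
```

```text
[[ 0.95  -0.     0.312]
 [-0.312 -0.001  0.95 ]
 [-0.    -1.    -0.001]]
0.1
jaw axis az 71.79251346764424
6.207486532355759
14.907486532355762
```

>>> servo_tool --moves "0.03 -0.05 0 0 0 0;0.06 -0.1 0 0 0 0;0.09 -0.15 0 0 0 1;0.12 -0.2 0 0 0 2;0.15 -0.25 0 0 0 3;0.18 -0.3 0 0 0 4;0.21 -0.35 0 0 0 5;0.25 -0.393 0 0 0 6.2"

```text
t: 1.1
ee_pos: [445.5, 198.8, 241.6]
orientation: [-1.565, 0.164, -0.164]
ft_force: [0.8, 0.4, -0.0]
width: 87.9
```

>>> servo_tool --moves "0.004 -0.06 0 0 0 0;0.008 -0.12 0 0 0 0;0.012 -0.18 0 0 0 0;0.016 -0.24 0 0 0 0;0.02 -0.3 0 0 0 0;0.024 -0.36 0 0 0 0;0.028 -0.42 -0.02 0 0 0;0.033 -0.48 -0.05 0 0 0"

```text
t: 2.1
ee_pos: [478.1, -276.7, 194.2]
orientation: [-1.565, 0.164, -0.167]
ft_force: [0.2, -0.4, 0.1]
width: 88.1
```

>>> servo_tool --moves "0 -0.011 -0.02 0 0 0;0 -0.011 -0.06 0 0 0;0 -0.011 -0.06 0 0 0"

```text
t: 2.48
ee_pos: [475.6, -283.3, 131.5]
orientation: [-1.561, 0.169, -0.159]
ft_force: [-0.0, 0.3, 0.7]
width: 87.7
```

Run:
```python
from h import *
o=ctrl.get_obs(); print(o['t'],o['ee_pos'],o['orientation'],o['qvel'].round(3))
d=snap('wrist','w1.png'); np.save('w1.npy',dict(d,o=o),allow_pickle=True)
print({k:v for k,v in d.items() if k not in('pixels','depth')})
s=snap('top','t1.png')
o=ctrl.get_obs(); print(o['t'],o['ee_pos'],o['orientation'],o['qpos'])
```

```text
2.475 [ 475.62926835 -283.28860505  131.47391456] [-1.56127755  0.16929466 -0.15945342] [ 0.009 -0.052 -0.04  -0.     0.032 -0.001]
{'vertical_fov': 65.70646984690485, 'cx': 320.9804568647165, 'cy': 237.89657637752285, 'T_tool_cam': array([[ 2.42584424e-04, -9.70835939e-01, -2.39744698e-01,
        -6.55879944e+01],
       [-2.82733437e-05,  2.39744699e-01, -9.70835969e-01,
        -1.42284467e+02],
       [ 9.99999970e-01,  2.42288068e-04,  3.07095513e-05,
        -4.54770897e-01],
       [ 0.00000000e+00,  0.00000000e+00,  0.00000000e+00,
         1.00000000e+00]])}
2.575 [ 477.91080027 -284.47191289  134.55730611] [-1.56412505  0.16445133 -0.16332239] [-5.58357379e-01  4.72266770e-01  1.85327635e+00  1.22670067e-04
  8.16891738e-01 -1.92048921e+00]
```

View pics/w1.png

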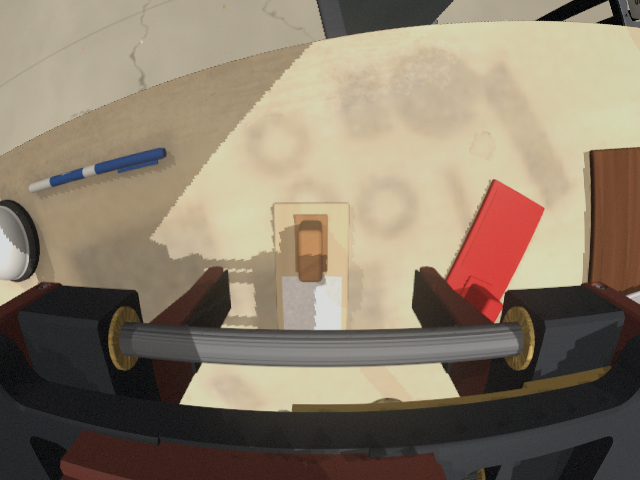

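The wrist view shows the long ticket between the fingers, with its grip top at about (311,250) px. I'll locate it from the fisheye image.

```bash
cat >> h.py <<'E'
def wray(d,o,uv,z):
    f=240/np.tan(np.radians(d['vertical_fov'])/2); uv=np.atleast_2d(uv).astype(float)
    p=(uv-[d['cx'],d['cy']]); r=np.hypot(*p.T); th=r/f
    v=np.c_[p[:,0]/r*np.sin(th),-p[:,1]/r*np.sin(th),-np.cos(th)]
    M=R.from_rotvec(o['orientation']).as_matrix(); T=d['T_tool_cam']
    v=v@(M@T[:3,:3]).T; c=M@T[:3,3]+o['ee_pos']
    return c+v*((z-c[2])/v[:,2])[:,None]
E
python3 - <<'E'
from h import *
d=np.load('w1.npy',allow_pickle=True).item(); o=d['o']
im=d['pixels']; h=cv2.cvtColor(im,cv2.COLOR_RGB2HSV)
print(im[250,311],im[225,297],im[210,285],im[300,310])
c=im[195:340,260:370][...,::-1]; cv2.imwrite('pics/w1c.png',cv2.resize(c,None,fx=4,fy=4,interpolation=cv2.INTER_CUBIC))
# ticket corners near (z=6)
P=wray(d,o,[[275,203],[350,203],[273,330],[348,330]],6); print(P.round(1))
e=P[1]-P[0]; print('yaw',np.degrees(np.arctan2(e[1],e[0]))+90, 'w',np.hypot(*e[:2]))
# grip top
G=wray(d,o,[[300,221],[321,221],[321,281],[299,281]],44); print(G.round(1),G.mean(0))
E
```

```text
[191 141  95] [147 111  78] [215 191 151] [177 167 158]
[[ 442.6 -310.8    6. ]
 [ 454.1 -257.2    6. ]
 [ 542.4 -337.4    6. ]
 [ 554.8 -277.9    6. ]]
yaw 167.88072989692026 w 54.79250331772481
[[ 452.9 -292.2   44. ]
 [ 455.7 -279.3   44. ]
 [ 494.9 -287.6   44. ]
 [ 491.9 -301.8   44. ]] [ 473.84646706 -290.23322624   44.        ]
```

View pics/w1c.png

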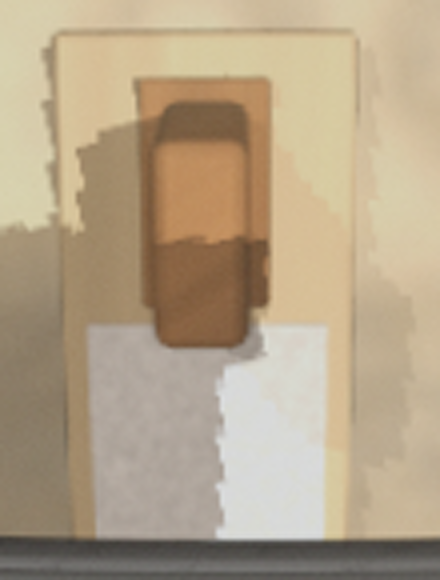

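>>> servo_tool --moves "0 -0.003 -0.04 0 0 0;0 -0.006 -0.08 0 0 0;0 -0.006 -0.1 0 0 0;0 -0.006 -0.1 0 0 0;0 -0.006 -0.1 0 0 0"

```text
t: 3.2
ee_pos: [478.9, -291.6, 35.7]
orientation: [-1.566, 0.163, -0.166]
ft_force: [0.2, -0.2, 0.1]
width: 87.9
```

>>> servo_tool --moves "0 0 -0.003 0 0 0;0 0 -0.004 0 0 0;0 0 -0.004 0 0 0"

```text
t: 3.58
ee_pos: [477.9, -291.4, 30.5]
orientation: [-1.565, 0.164, -0.165]
ft_force: [1.1, -0.4, -0.0]
width: 87.7
```

>>> servo_tool --moves "0 0 0 0 0 0;0 0 0 0 0 0;0 0 0 0 0 0;0 0 0 0 0 0;0 0 0 0 0 0;0 0 0 0 0 0;0 0 0 0 0 0;0 0 0 0 0 0" --hand 255

```text
t: 4.58
ee_pos: [477.8, -291.3, 30.2]
orientation: [-1.565, 0.165, -0.165]
ft_force: [-0.8, 1.0, -0.4]
width: 15.9
```

>>> servo_tool --moves "0 0 0.02 0 0 0;0 0 0.05 0 0 0;0 0 0.08 0 0 0;0 0.03 0.08 0 0 2;0 0.07 0.08 0 0 4;-0.005 0.12 0.08 0 0 6;-0.01 0.17 0.08 0 0 8.7;-0.01 0.22 0.08 0 0 8.7"

```text
t: 5.58
ee_pos: [467.7, -69.9, 111.5]
orientation: [-1.57, 0.044, -0.046]
ft_force: [0.4, -0.1, -1.0]
width: 15.5
```

>>> servo_tool --moves "0 0.05 0 0 0 0;0 0.08 0 0 0 0;-0.001 0.099 0 0 0 0;-0.001 0.099 -0.02 0 0 0;-0.001 0.099 -0.04 0 0 0;-0.001 0.099 -0.04 0 0 0"

```text
t: 6.32
ee_pos: [466.3, 27.8, 70.3]
orientation: [-1.57, 0.046, -0.044]
ft_force: [-0.5, 0.3, -0.5]
width: 15.6
```

Run:
```python
from h import *
o=ctrl.get_obs(); print(o['t'],o['ee_pos'],o['orientation'],o['ft_force'],o['width'])
d=snap('wrist','w2.png'); np.save('w2.npy',dict(d,o=o),allow_pickle=True)
d=snap('side','s2.png'); np.save('s2.npy',d,allow_pickle=True)
d=snap('top','t2.png'); np.save('t2.npy',d,allow_pickle=True)
```

```text
6.325 [466.27113198  27.79124952  70.25520852] [-1.57042124  0.04637686 -0.0440663 ] [-0.51225155  0.26340499 -0.49524513] 15.620091160344652
```

View pics/s2.png

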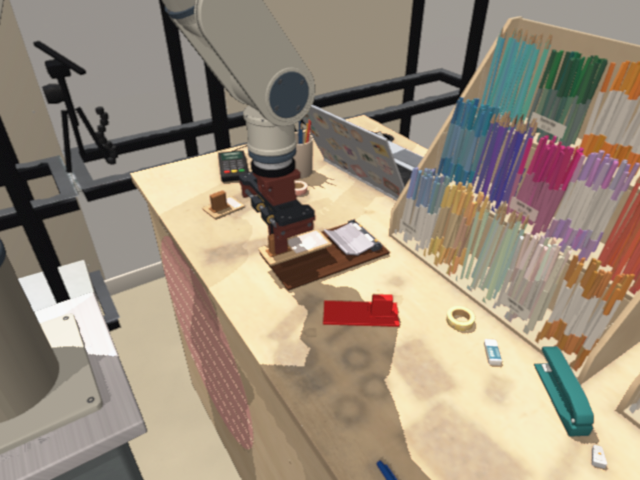

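View pics/t2.png

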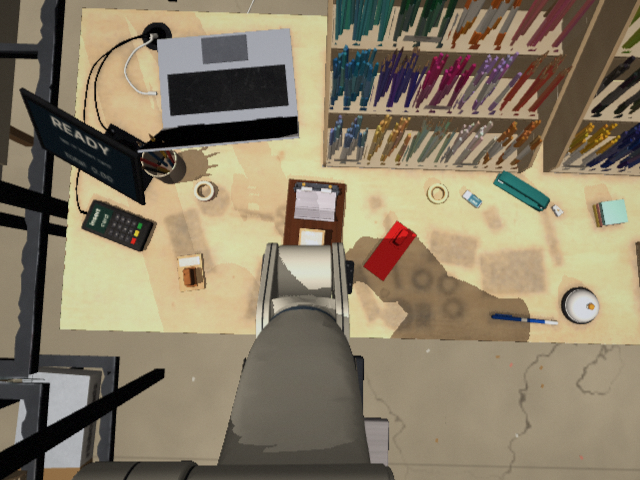

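View pics/w2.png

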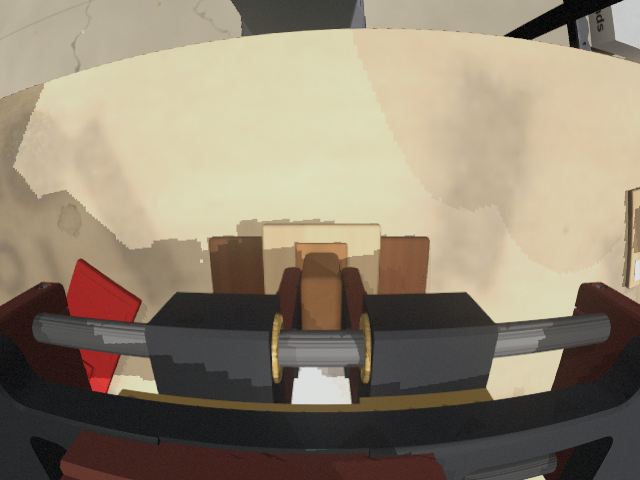

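The ticket hangs level over the board. In the wrist view the board's near corners are at about (208,237) and (429,237) px, and the ticket's tail corners at (263,224) and (381,224). I'll check the centring and yaw from those.

Run:
```python
from h import *
d=np.load('w2.npy',allow_pickle=True).item(); o=d['o']; im=d['pixels']
c=im[205:310,190:450][...,::-1]; cv2.imwrite('pics/w2c.png',cv2.resize(c,None,fx=3,fy=3,interpolation=cv2.INTER_CUBIC))
def an(P): e=P[1]-P[0]; return P.round(1).tolist(),P.mean(0).round(1),np.hypot(*e[:2]).round(1),np.degrees(np.arctan2(e[1],e[0]))-90
print('board',an(wray(d,o,[[208,237],[429,237]],10)))
print('tail',an(wray(d,o,[[263,224],[381,224]],46)))
# top view: paper/front edge of ticket
d=np.load('t2.npy',allow_pickle=True).item(); P=cloud(d); z=P[...,2]
m=(d['depth']>0)&(z>36)&(z<54)&(P[...,0]>500)&(P[...,0]<600)&(abs(P[...,1]-20)<45)
q=P[m]; print(len(q),q.min(0),q.max(0),np.median(q[:,2]))
d=np.load('s2.npy',allow_pickle=True).item(); P=cloud(d); z=P[...,2]
m=(d['depth']>0)&(z>36)&(z<54)&(P[...,0]>500)&(P[...,0]<600)&(abs(P[...,1]-20)<45)
q=P[m]; print(len(q),q.min(0),q.max(0),np.median(q[:,2]), cv2.minAreaRect(q[:,:2].astype(np.float32)))
c,w=np.polynomial.polynomial.polyfit(q[:,0],q[:,2],1); print('pitch slope',w)
```

```text
board ([[446.2, -37.0, 10.0], [453.6, 90.6, 10.0]], array([449.9,  26.8,  10. ]), np.float64(127.8), np.float64(-3.313201382371375))
tail ([[433.6, 2.5, 46.0], [436.7, 56.9, 46.0]], array([435.2,  29.7,  46. ]), np.float64(54.5), np.float64(-3.3085357853473596))
418 [533.7113803   -4.91741653  40.83464603] [570.16227989  51.59528526  53.69708184] 47.34396483547164
627 [500.38078728  -7.08688287  39.61967138] [567.19443657  56.06927881  50.46224963] 46.88291952928216 ((533.1231689453125, 24.5506649017334), (61.26654815673828, 67.46644592285156), 87.973388671875)
pitch slope -0.0018233370986981527
```

View pics/w2c.png

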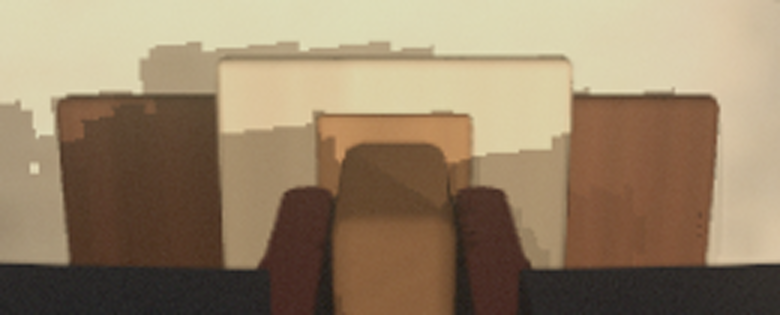

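>>> servo_tool --moves "0 -0.002 -0.01 0 0 0;0 -0.002 -0.02 0 0 0;0 -0.002 -0.026 0 0 0;0 -0.002 -0.028 0 0 0;0 -0.002 -0.0295 0 0 0;0 -0.002 -0.0295 0 0 0;0 -0.002 -0.0295 0 0 0"

```text
t: 7.35
ee_pos: [467.0, 25.8, 40.8]
orientation: [-1.57, 0.045, -0.046]
ft_force: [0.4, 0.0, -0.4]
width: 15.7
```

>>> servo_tool --moves "0 0 -0.0005 0 0 0;0 0 -0.001 0 0 0;0 0 -0.001 0 0 0"

```text
t: 7.72
ee_pos: [467.0, 25.7, 40.2]
orientation: [-1.57, 0.045, -0.046]
ft_force: [-1.5, -0.6, 6.2]
width: 15.8
```

>>> servo_tool --moves "0.005 0 0 0 0 0;0.01 -0.001 0 0 0 0;0.015 -0.001 0 0 0 0;0.02 -0.001 0 0 0 0;0.025 -0.0015 0 0 0 0;0.03 -0.002 0 0 0 0;0.03 -0.002 0 0 0 0"

```text
t: 8.6
ee_pos: [495.6, 23.7, 40.0]
orientation: [-1.57, 0.047, -0.043]
ft_force: [-3.8, -0.2, 8.1]
width: 16.2
```

>>> servo_tool --moves "0.004 0 0 0 0 0;0.008 -0.0005 0 0 0 0;0.012 -0.001 0 0 0 0;0.016 -0.001 0 0 0 0;0.02 -0.001 0 0 0 0;0.02 -0.001 0 0 0 0"

```text
t: 9.35
ee_pos: [510.1, 22.7, 39.4]
orientation: [-1.571, 0.056, -0.035]
ft_force: [-18.8, 0.2, 20.7]
width: 15.9
```

>>> servo_tool --moves "0.004 0 0 0 0 0;0.008 -0.0005 0 0 0 0;0.012 -0.001 0 0 0 0;0.016 -0.001 0 0 0 0;0.02 -0.001 0 0 0 0;0.02 -0.001 0 0 0 0"

```text
t: 10.1
ee_pos: [536.6, 21.7, 39.3]
orientation: [-1.57, 0.046, -0.045]
ft_force: [-0.6, -0.1, -3.4]
width: 15.9
```

Run:
```python
from h import *
o=ctrl.get_obs(); print(o['t'],o['ee_pos'],o['orientation'],o['ft_force'],o['width'])
d=snap('wrist','w3.png'); np.save('w3.npy',dict(d,o=o),allow_pickle=True)
d=snap('side','s3.png'); np.save('s3.npy',d,allow_pickle=True)
c=d['pixels'][180:300,220:420][...,::-1]; cv2.imwrite('pics/s3c.png',cv2.resize(c,None,fx=4,fy=4,interpolation=cv2.INTER_CUBIC))
```

```text
10.1 [536.62840775  21.71139174  39.29807278] [-1.57035574  0.0461444  -0.04467894] [-0.62349599 -0.05865104 -3.42745177] 15.926489701297536
```

View pics/s3c.png

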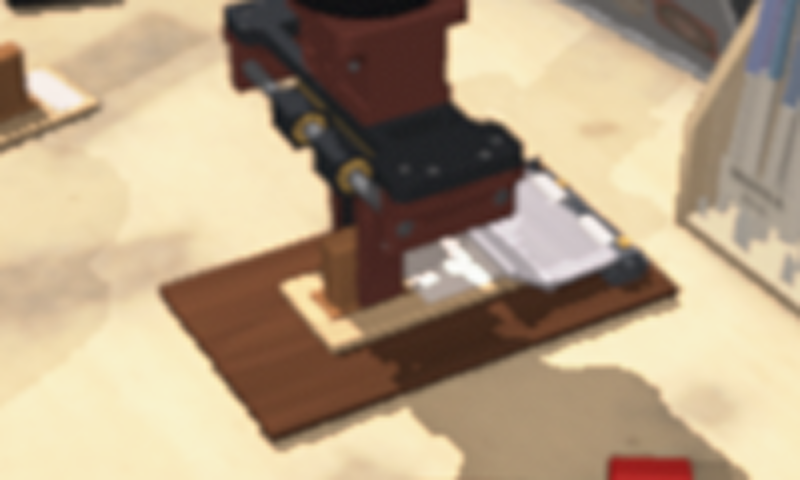

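View pics/w3.png

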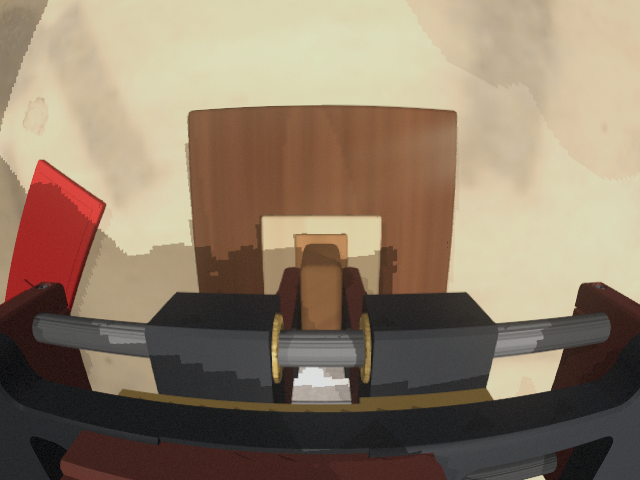

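The ticket is under the clip. Its tail corners are at about (262,216) and (381,216) px and the board's near corners at (189,112) and (456,112). I'll check the insertion depth and whether the ticket slipped.

Run:
```python
from h import *
d=np.load('w3.npy',allow_pickle=True).item(); o=d['o']
def an(P): e=P[1]-P[0]; return P.mean(0).round(1),np.hypot(*e[:2]).round(1),np.degrees(np.arctan2(e[1],e[0]))-90
B=wray(d,o,[[189,112],[456,112]],10);T=wray(d,o,[[262,216],[381,216]],16)
print(an(B),an(T))
b=B.mean(0)[:2];t=T.mean(0)[:2];u=np.array([np.cos(np.radians(-3.3)),np.sin(np.radians(-3.3))])
r=t-b; print('origin x in board',r@u-115+65,'y',u[0]*r[1]-u[1]*r[0])
d=np.load('s3.npy',allow_pickle=True).item(); P=cloud(d); z=P[...,2]
m=(d['depth']>0)&(z>20)&(z<45)&(P[...,0]>570)&(P[...,0]<680)&(abs(P[...,1]-15)<45)
q=P[m]; print(q[:,2].max(),len(q),np.percentile(q[:,0],[1,99]))
```

```text
(array([451.9,  27. ,  10. ]), np.float64(126.9), np.float64(-3.27007309317419)) (array([501.6,  23.6,  16. ]), np.float64(54.4), np.float64(-3.3240832480328777))
origin x in board -0.1572283233042242 y -0.5696672420482174
39.70741213041049 620 [586.96123942 661.97229006]
```

>>> servo_tool --moves "0.002 0 0 0 0 0;0.004 0 0 0 0 0;0.006 0 0 0 0 0;0.006 0 0 0 0 0;0.006 0 0 0 0 0"

```text
t: 10.82
ee_pos: [543.3, 21.7, 39.8]
orientation: [-1.57, 0.045, -0.046]
ft_force: [-1.0, -1.3, -2.9]
width: 15.7
```

Run:
```python
from h import *
o=ctrl.get_obs(); print(o['t'],o['ee_pos'],o['ft_force'],o['width'])
d=snap('wrist','w4.png'); np.save('w4.npy',dict(d,o=o),allow_pickle=True)
```

```text
10.825 [543.29530433  21.70490056  39.80923899] [-1.02042948 -1.27852502 -2.92289173] 15.738997665820056
```

View pics/w4.png

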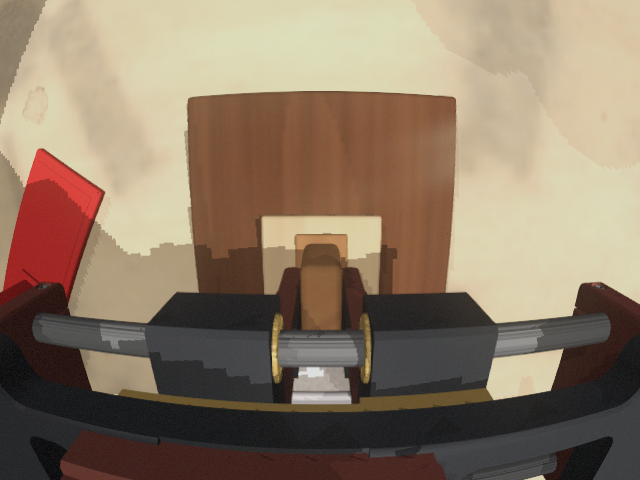

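>>> servo_tool --moves "0 0 0 0 0 0;0 0 0 0 0 0;0 0 0 0 0 0;0 0 0 0 0 0;0 0 0 0 0 0" --hand 130

```text
t: 11.5
ee_pos: [542.9, 21.7, 39.7]
orientation: [-1.57, 0.045, -0.045]
ft_force: [-0.1, 0.1, 0.7]
width: 43.2
```

>>> servo_tool --moves "0 0 0.01 0 0 0;0 0 0.04 0 0 0;0 0 0.08 0 0 0;-0.02 0 0.12 0 0 0;-0.05 0 0.15 0 0 0;-0.1 0.04 0.17 0 0 0;-0.1 0.09 0.17 0 0 0;-0.1 0.15 0.17 0 0 0"

```text
t: 12.5
ee_pos: [442.5, 172.8, 211.2]
orientation: [-1.57, 0.045, -0.048]
ft_force: [1.6, 0.1, -0.1]
width: 43.1
```

>>> servo_tool --moves "0 0.06 0 0 0 0;0 0.12 0 0 0 0;0 0.18 0 0 0 0;0 0.24 0 0 0 0;0 0.24 0 0 0 0"

```text
t: 13.12
ee_pos: [442.5, 415.5, 210.3]
orientation: [-1.569, 0.041, -0.043]
ft_force: [-0.3, -1.2, -0.6]
width: 42.9
```

Run:
```python
from h import *
o=ctrl.get_obs(); print(o['t'],o['ee_pos'],o['ft_force'],o['width'])
for n in('top','side'):
    d=snap(n,n+'5.png'); np.save(n+'5.npy',d,allow_pickle=True)
    P=cloud(d); z=P[...,2]; ok=d['depth']>0
    m=ok&(z>45)&(z<60)&(P[...,0]>500)&(P[...,0]<580)&(abs(P[...,1]-20)<40)
    print(n,'grip',P[m].mean(0).round(1),m.sum(),cv2.minAreaRect(P[m][:,:2].astype(np.float32)))
    c=(d['pixels'][160:300,250:380] if n=='top' else d['pixels'][190:300,230:410])[...,::-1]
    cv2.imwrite(f'pics/{n}5c.png',cv2.resize(c,None,fx=4,fy=4,interpolation=cv2.INTER_CUBIC))
    m=ok&(P[...,0]>420)&(P[...,0]<500)&(P[...,1]>250)&(P[...,1]<330)&(z>38)&(z<50)
    print('short grip',P[m].mean(0).round(1))
```

```text
13.125 [442.54506546 415.52297987 210.32802939] [-0.33148479 -1.20250267 -0.59451307] 42.86279671773295
top grip [541.2  22.1  53.5] 120 ((540.9664306640625, 21.982852935791016), (35.27555465698242, 15.276277542114258), 1.6546602249145508)
short grip [457.2 290.6  43.3]
side grip [536.4  19.1  51.7] 145 ((537.1654663085938, 20.895397186279297), (37.41969299316406, 18.11188316345215), 1.5855451822280884)
short grip [452.7 288.2  42.5]
```

View pics/top5c.png

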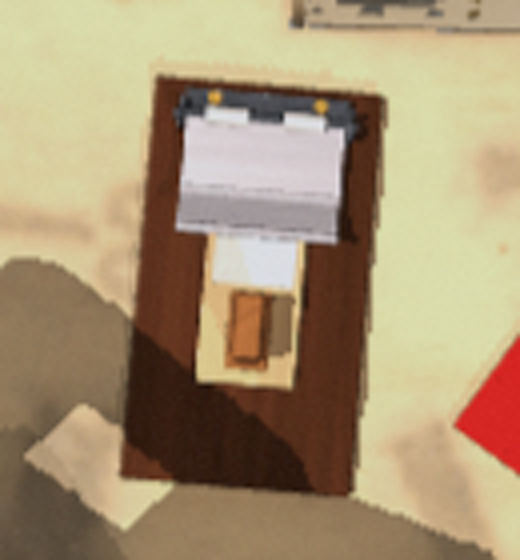

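View pics/side5c.png

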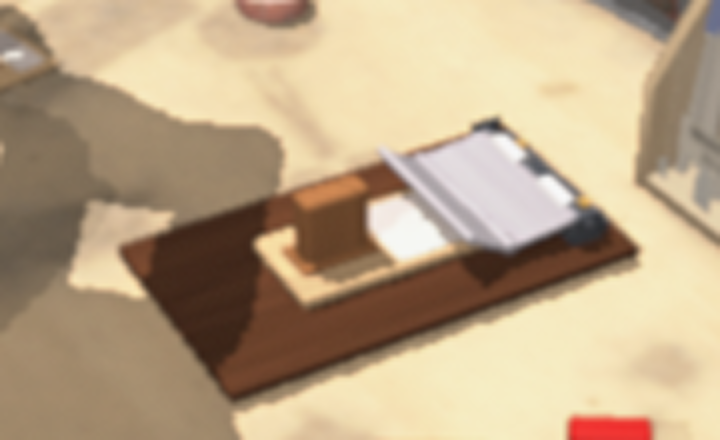

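The grip centre gives a ticket origin of about x = +7 mm, y = -2 mm on the board. The ticket lies flat with the clip lifted on it, the short ticket is unmoved and the arm is clear, so I'm handing in.

```bash
python3 -c "
from workcell import ctrl
print(ctrl.close_job())"
```

```text
the job is handed in; nothing more can be done
None
```

I gripped the long ticket by its grip and laid it on the board. I slid it under the clip in line with the board, so its edge wedged the clip open, then let go and moved the arm clear. I handed the job in at about 13 s of the 34 s allowed.

**Insertion depth:** the last top view puts the ticket's origin at about x = +7 mm on the board. The wrist view, plus the last 6 mm push, gave about +6 mm. That is roughly 21–22 mm past the clip's mouth.

**Alignment:** the ticket is about 2 mm off the centre line and parallel to the board within the measurement. It looks flat, with the clip resting on it.

**Other objects:** the short ticket's grip is within 0.5 mm of where it started. The red look-alike was not touched.

**Disagreements and gaps:**
- The ticket slipped about 3 mm in the grip while wedging the clip, where the force peaked at about 19 N along the push and 21 N upward. I made up for it with the extra push.
- The top and side cameras differ by about 4 mm in absolute x, so I measured depth relative to the board.
- I did not measure the clip angle or the contact forces on the clipboard. I judged the clip's lift only by eye from the pictures.

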